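Find where the inspection carriage binds

ROBOT

A 6-joint arm with a two-finger parallel gripper is mounted at the origin on the work surface. World frame = base frame: x ahead of the robot, y to its left, z up, the work surface at z = 0. Lengths are in m, angles in rad, forces in N, time in s.
With the tool pointing down it reaches from about 0.4 to 0.825 m from the base axis. Payload 7 kg.
Tool frame: the origin (TCP) lies at the very end of the fingers, on their centre line; the grasp point (between the pads) lies arm.hold_point_z behind it (arm.hold_point_z is the distance from the TCP to the grasp point, in m); z points along the fingers, y is the line along which they close (so a half turn about z gives the same grasp; the last joint's range is limited). The gripper opens to 88 mm and grips with 3 to 60 N. Pads are 19 mm wide; open, the fingers measure 130 mm over their backs; the gripper's body (78 mm by 193 mm) begins 47 mm behind the grasp point.
Start: joints at [-1.054, 0.359, 0.012, 0, -1.224, -0.288], TCP at [0.153, -0.657, 0.227] pointing down, gripper open.
Joint ranges: [-3.07, 3.07], [-1.43, 2.12], [-1.02, 1.25], [-3.03, 1.67], [-3.05, -0], [-3.03, 3.03]. Speed limits (rad/s): [2.39, 2.39, 3.01, 3.14, 3.14, 3.14].

INTERFACE

Orientations are given as [roll, pitch, yaw] about the fixed x, y, z axes, in that order (R = Rz(yaw) Ry(pitch) Rx(roll)).
In Python, from station import arm gives the robot as it stands.
- The arm moves only by the shell command python3 nudge.py [FORCE], which reads ROWS from standard input. ROWS is a JSON list of rows, 1 to 20 of them, each an object with the fields finger_gap (the finger opening in m), dx, dy, dz (the shift in parts of the range, where 1.0 means 0.8 m), turn (a turn about the tool's z in parts of the range, where 1.0 means 180 degrees); a field left out counts as zero (the opening has to be given); each row is the pose to reach, as a shift and turn from the pose commanded when the command began, along the tool's axes at that moment; what a row does not reach only later rows make up. A row lasts 1/12 s, in which the tool goes at most 0.0417 m and 0.125 rad, less where a joint would pass 70% of its speed; a pose out of reach is approached as far as the arm can. The fingers move at their own pace and stop on an object; FORCE is the grip in N (left out, the last holds). Time passes only in rows, so rows that do not move let the fingers close. It prints the time, the measured TCP pose, the force, the opening and the grip force at its end. A shift or turn number past 1, either way, is cut back to 1. Input that does not fit is refused with a message, and nothing moves.
- arm.get_state(): the state, without advancing time (a new reading comes with each control period).
- arm.grab_frame(name): name is "scene" or "top" or "wrist"; returns the picture (384x512x3 uint8, red, green, blue); there is no depth.
- arm.camera_params(name): a dict with "fx", "fy", "cx", "cy" (pixels), "D" ([k1, k2, p1, p2, k3] as OpenCV has them; the pictures are not rectified), "T" (4x4, takes a point from camera to world coordinates); the wrist camera has in their place "hand_eye" (4x4, takes a point from camera to tool coordinates, whose origin is the TCP and whose axes are the flange's). Camera axes: x right, y down, z forward; pixel columns grow to the right and rows downward; lengths in m; the calibration is good to about 2 mm. A picture is of the moment at which its call begins: read the wrist's pose just before it. camera_params takes no time and is no camera call.
- arm.job_done(): hands the job in; it is judged then, once.
The state is a dict: "t": time; "q": joint angles; "qd": joint speeds; "joint_efforts": joint torques, N m; "eef_pos": TCP position; "ee_rot": TCP orientation; "force": force on the tool from outside, world axes, zero at the start; "moment": the same for the moment, N m; "width": finger opening in m; "gripper_force": force on a finger pad.
Only numpy, scipy, OpenCV 4.12 (cv2) and the standard library are available. Lean on these libraries where they do the work, as an engineer would, in place of code of your own. Each camera call takes 0.05 s, during which the arm holds its last target. There are 200 camera calls.

TASK

The dish carriage on the inspection track binds somewhere along its travel. Slide it gently by its fin towards the small steel marker rider and on, pushing the rider ahead of it, until you feel it clearly tighten by some newtons above its normal drag, but never force it with more than about 15 N; then draw the carriage back until there is a gap of about 20 mm between it and the rider, so that the carriage stands free and the rider stays behind to mark the place. Let go of the carriage, never touch the rider with the robot, and leave the other things on the bench where they are.

Things in the scene. Friction and masses are not known exactly. Their poses are not given: they have to be found in the camera images.
- track: Track, screwed down: dark steel base plate 110 x 450 x 10 mm, on it an aluminium rail 50 mm wide along y, its top 40 mm above the bench, with black end blocks 70 x 22 x 50 mm. Origin: centre of the underside. The carriage starts near the -y end and is to be slid to +y. Somewhere on the way, unseen, before the end block, it binds (see carriage_nose).
- carriage: Carriage, 0.4-0.85 kg, slides only along the track's y: grey saddle 64 (x) x 100 (y) mm, top 54 mm above the bench; to +x an aluminium shelf with a fixed flat dish (top 63 mm, its edge 65 mm from the fin's centre). Amid the saddle a black fin, 36 (x) x 14 (y) mm, top 96 mm above the bench. Origin: under the fin at bench height; axes as the track's. Drag 2 N; stays where left.
- carriage_grip (a point): Grip point inside the carriage's black fin, on its centre line, 80 mm above the bench (16 mm below the fin's top). The fin can be gripped from above across its 14 mm (fingers closing along the track's y).
- carriage_nose (a point): Middle of the saddle's +y end face, 50 mm from the fin's centre, 45 mm above the bench; it meets the rider. The carriage binds 95 to 240 mm from its start, always after meeting the rider; from there resistance grows springily, about 1.2 N per mm pushed in, and goes when drawn back.
- rider: Marker rider: small bare steel saddle on the rail, 64 (x) x 14 (y) mm, top 50 mm above the bench, with a short pointer to -x. It starts 30 to 95 mm to the +y side of the carriage's nose and slides only along the rail. The carriage pushes it ahead (0.8 N more drag); it stays where it was pushed to. Origin: below its middle, at bench height.
- rider_back (a point): Middle of the rider's rear face, the one the carriage's nose touches, 45 mm above the bench. The gap is the distance along the track's y from carriage_nose to here.
- spatula: A loose steel spatula 170 mm long lying on the bench before the track; leave alone.
- slide_box: A loose box for slides, 50 x 90 x 30 mm, beyond the track; leave alone. Origin: centre of the underside.
- petri: A loose closed glass culture dish, 90 mm across, 17 mm tall, beyond the track; leave alone. Origin: centre of the underside.
- jar: A loose white jar with a black lid, 68 mm across, 85 mm tall, near the +y end of the track; leave alone. Origin: centre of the underside.
- reagent: A loose brown bottle, 44 mm across, 85 mm tall, near the -y end of the track; leave alone. Origin: centre of the underside.
- beaker: A loose glass beaker, 70 mm across, 75 mm tall, before the track to the left; leave alone. Origin: centre of the underside.
- marker: A loose white marker pen 120 mm long, 13 mm thick, lying before the track; leave alone.

How it is judged:
On the way:
1. the carriage, against the rider, is held into the tight spot (at least 1.5 N of tightness above the drag) (contact force between carriage and track above 1.5 N and y of carriage_nose in the frame of rider_back above -0.004 m), for 0.1 s.
At the end, for the whole second after the job is handed in: The carriage stands still, free of the tight spot (under 0.3 N), with a gap of 20 mm, give or take 8 mm, between its nose and the rider's rear face; the rider stands where the carriage pushed it to at the tight spot (y of carriage_nose in the frame of rider_back between -0.028 and -0.012 m and contact force between carriage and track below 0.3 N and linear speed of each of carriage, rider below 0.005 m/s); the robot touches nothing.
It fails at once if the carriage is forced into the tight spot with more than 18 N (contact force between carriage and track above 18 N).
It fails at once if the robot touches the rider (contact force between any of the fingers, the arm and rider above 0.3 N).
It fails at once if a bystander is moved more than 20 mm (distance of any of spatula, slide_box, petri, jar, reagent, beaker, marker from where it was at the start of the episode above 0.02 m).
It also fails if it takes over 64 s, if anything falls off the work surface, if the arm or the gripper's body presses on something with over 40 N, if the wrist force passes 120 N, or if a joint passes its speed limit or range.

## Working session

There is one attempt and no reset: what is moved stays moved. The work goes in short steps, Python scripts to look and compute and a shell command to move; the robot and the scene stay as the last step left them, time stands still between calls to the robot, and variables do not carry over. Pictures are saved under pics/ and viewed, at most 10 in all, crops included, and the job is handed in when it is done.

```bash
ls; mkdir -p pics; python3 - <<'E'
from station import arm
import cv2,numpy as np
s=arm.get_state();print(s);print(arm.hold_point_z)
for n in("scene","top"):
    f=arm.grab_frame(n);cv2.imwrite(f"pics/{n}0.png",f[...,::-1]);print(n,arm.camera_params(n))
E
```

```text
nudge.py
pics
station.py
{'t': 0.0, 'q': array([-1.05384967e+00,  3.59379477e-01,  1.10681651e-02, -3.74974653e-04,
       -1.22410106e+00, -2.88129562e-01]), 'qd': array([ 8.85281561e-04, -1.32276648e-03,  3.12581248e-04,  1.49234149e-03,
        4.58811284e-04,  2.53791738e-05]), 'joint_efforts': array([ 8.14086507e-04, -5.82710409e+01,  2.93052667e+01,  6.99704647e+00,
        6.83742706e-03, -1.62142242e-04]), 'eef_pos': array([ 0.15299741, -0.65692797,  0.22562706]), 'ee_rot': array([ 3.13994305e+00, -1.21291965e-04, -2.91290315e+00]), 'force': array([-0.78552485, -0.51574603,  0.10585045]), 'moment': array([ 0.0501585 , -0.00170616,  0.00288457]), 'gripper_force': 0.0, 'width': 0.08774134585829431}
0.0188
scene {'fx': 393.40079915613035, 'fy': 393.40079915613035, 'cx': 258.0884574527674, 'cy': 196.0138980030145, 'D': array([0.04055805, 0.        , 0.        , 0.        , 0.        ]), 'T': array([[-0.32448979,  0.75182805, -0.5739869 ,  1.2223112 ],
       [ 0.94586077,  0.2626136 , -0.19073936,  0.2555082 ],
       [ 0.00733356, -0.60480466, -0.79634009,  0.97587595],
       [ 0.        ,  0.        ,  0.        ,  1.        ]])}
top {'fx': 364.8913121398868, 'fy': 364.8913121398868, 'cx': 250.73099888107956, 'cy': 184.41295176049903, 'D': array([0.02410821, 0.        , 0.        , 0.        , 0.        ]), 'T': array([[ 0.0936591 , -0.97514483,  0.20079973,  0.42708286],
       [-0.99559206, -0.09073236,  0.02375034,  0.01764081],
       [-0.00494099, -0.20213905, -0.97934437,  0.90732802],
       [ 0.        ,  0.        ,  0.        ,  1.        ]])}
```

View pics/top0.png

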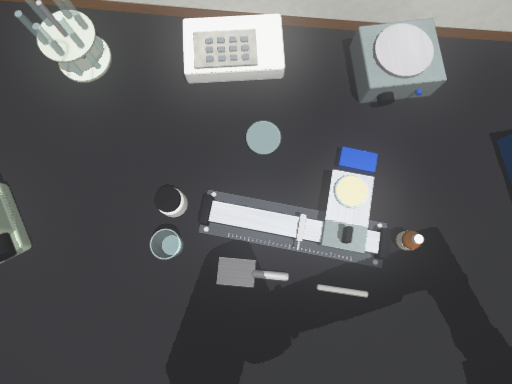

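View pics/scene0.png

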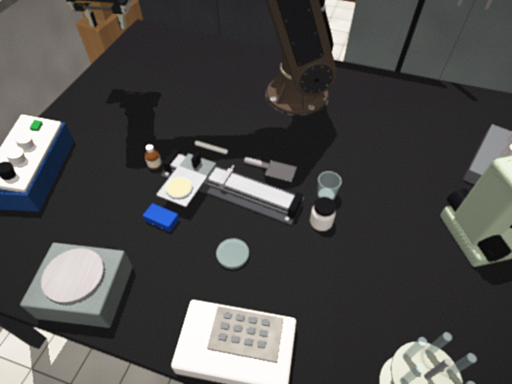

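The top view has world +y to the left. The fin is near (347,235), the rider near (302,230) and the track runs from (205,210) to (383,245). I'll enlarge both.

```bash
python3 - <<'E'
import cv2
f=cv2.imread("pics/top0.png")[175:275,190:400]
cv2.imwrite("pics/topc.png",cv2.convertScaleAbs(cv2.resize(f,None,fx=3.8,fy=3.8,interpolation=cv2.INTER_CUBIC),alpha=1.3,beta=25))
f=cv2.imread("pics/scene0.png")[140:225,145:310]
cv2.imwrite("pics/scenec.png",cv2.convertScaleAbs(cv2.resize(f,None,fx=4.8,fy=4.8,interpolation=cv2.INTER_CUBIC),alpha=1.3,beta=25))
E
```

```text
(no output)
```

View pics/topc.png

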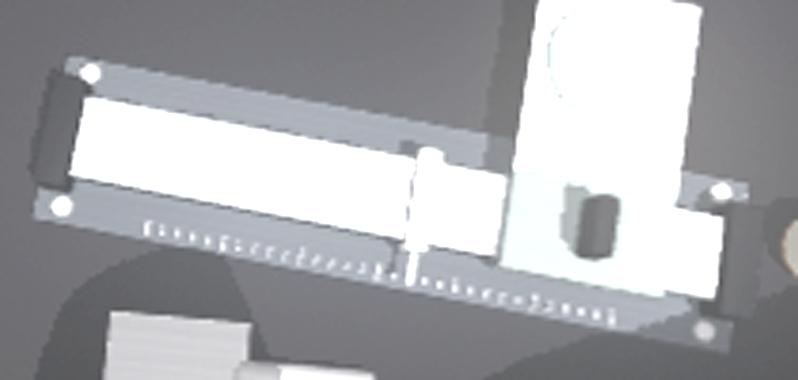

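View pics/scenec.png

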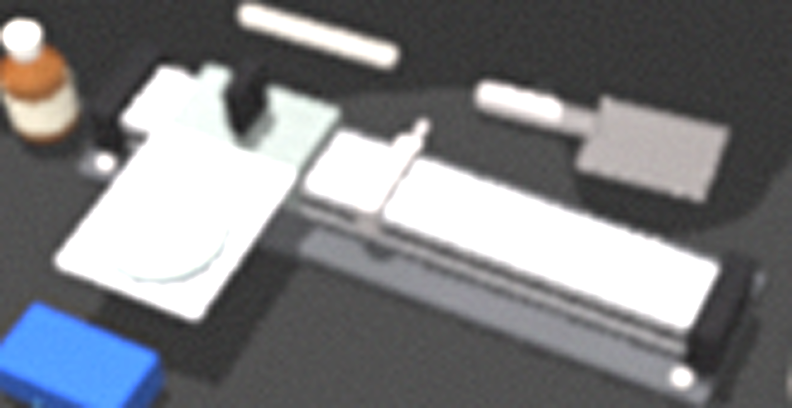

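```bash
cat > h.py <<'E'
import numpy as np,cv2
from station import arm
def K(c): return np.array([[c["fx"],0,c["cx"]],[0,c["fy"],c["cy"]],[0,0,1]])
def ray(n,uv,z,T=None):
    c=arm.camera_params(n);T=c["T"] if T is None else T
    p=cv2.undistortPoints(np.array(uv,float).reshape(-1,1,2),K(c),c["D"]).reshape(-1,2)
    d=np.c_[p,np.ones(len(p))]@T[:3,:3].T;o=T[:3,3]
    return o+d*((z-o[2])/d[:,2])[:,None]
def proj(n,P,T=None):
    c=arm.camera_params(n);T=np.linalg.inv(c["T"] if T is None else T)
    r,_=cv2.Rodrigues(T[:3,:3]);return cv2.projectPoints(np.array(P,float),r,T[:3,3],K(c),c["D"])[0].reshape(-1,2)
E
python3 - <<'E'
from h import *
np.set_printoptions(precision=4,suppress=True)
t=lambda a:(np.array(a,float)+.5)/3.8-.5+[190,175]
pl=ray("top",t([(68,57),(35,218),(728,352),(747,185)]),.01)
print(pl,[np.linalg.norm(pl[i]-pl[i-1]) for i in range(4)])
c=pl.mean(0);print("centre",c)
e=(pl[0]+pl[1]-pl[2]-pl[3]);yaw=np.arctan2(-e[0],e[1]);print("yaw",yaw)
r=ray("top",t([(85,97),(722,213),(72,175),(715,298)]),.04);
for a,b in((0,1),(2,3)):
    e=r[a]-r[b];print("railyaw",np.arctan2(-e[0],e[1]))
R=np.array([[np.cos(yaw),-np.sin(yaw)],[np.sin(yaw),np.cos(yaw)]])
L=lambda p:(p[:,:2]-c[:2])@R
print("rail",L(r))
print("saddle",L(ray("top",t([(513,168),(500,264),(665,293),(680,205)]),.054)))
print("fin",L(ray("top",t([(588,194),(619,197),(613,258),(583,254)]),.096)))
print("rider",L(ray("top",t([(418,150),(443,152),(427,250),(404,247)]),.05)))
s=lambda a:(np.array(a,float)+.5)/4.8-.5+[145,140]
print("scene saddle front",L(ray("scene",s([(340,105),(298,168)]),.054)))
print("scene rider rear/front ",L(ray("scene",s([(405,135),(352,205),(382,215)]),.05)))
print("scene plate +x+y corner",L(ray("scene",s([(712,402)]),.01)))
print("scene fin top",L(ray("scene",s([(232,70),(262,65),(268,90)]),.096)))
E
```

```text
[[ 0.5878  0.1459  0.01  ]
 [ 0.481   0.1546  0.01  ]
 [ 0.439  -0.2893  0.01  ]
 [ 0.5451 -0.2994  0.01  ]] [np.float64(0.4472996538865655), np.float64(0.10706790336256723), np.float64(0.44589090124548786), np.float64(0.10652406155441849)]
centre [ 0.5132 -0.0721  0.01  ]
yaw -0.09493969460163193
railyaw -0.08803023245206774
railyaw -0.09408721428473357
rail [[ 0.0254  0.2032]
 [ 0.0282 -0.2   ]
 [-0.0245  0.2009]
 [-0.0241 -0.2017]]
saddle [[ 0.0295 -0.0668]
 [-0.0297 -0.0676]
 [-0.028  -0.1675]
 [ 0.0262 -0.1699]]
fin [[ 0.0166 -0.1045]
 [ 0.0182 -0.1223]
 [-0.0172 -0.1235]
 [-0.0182 -0.1063]]
rider [[ 0.0301 -0.0081]
 [ 0.0318 -0.0235]
 [-0.0294 -0.0234]
 [-0.0303 -0.0093]]
scene saddle front [[-0.0339 -0.0678]
 [ 0.0251 -0.0665]]
scene rider rear/front  [[-0.0315 -0.0191]
 [ 0.0349 -0.0228]
 [ 0.0342 -0.0019]]
scene plate +x+y corner [[0.0527 0.2313]]
scene fin top [[ 0.0007 -0.1229]
 [-0.0111 -0.1078]
 [ 0.0061 -0.0938]]
```

The measurements agree with the given sizes: plate 446×107 mm, rail ±25 mm, saddle 100 mm long. The gap from nose to rider is about 44 mm. Next I work out the approach.

```bash
cat >> h.py <<'E'
from scipy.spatial.transform import Rotation as Ro
YAW=-.092;C=np.array([.5132,-.0721])
RT=np.array([[np.cos(YAW),-np.sin(YAW)],[np.sin(YAW),np.cos(YAW)]])
def W(x,y,z): return np.r_[C+RT@[x,y],z]
def loc(p): return np.r_[RT.T@(np.array(p[:2])-C),p[2]]
def st():
    s=arm.get_state();R=Ro.from_euler("xyz",s["ee_rot"]);return s,R
def togo(p):
    s,R=st();print("local",loc(s["eef_pos"]),"shift tool",R.inv().apply(p-s["eef_pos"]),"turn",(s["ee_rot"][2]-(-np.pi+YAW)+np.pi/2)%np.pi-np.pi/2)
E
python3 -c "
from h import *
togo(W(0,-.1155,.2256));print(W(0,-.1155,.06))"
```

```text
local [-0.3049735  -0.61550725  0.22571271] shift tool [-0.44703292  0.37838775  0.00062089] turn 0.32067546912303246
[ 0.50258898 -0.18711155  0.06      ]
```

The rows are not in the units I measure in: shifts go in shares of 0.8 m and turns go in shares of 180 degrees. I convert before sending: -0.447 m / 0.8 = -0.5588, 0.378 m / 0.8 = 0.4725, 0.32 rad / 3.1416 = 0.1019.

```bash
echo '[{"finger_gap": 0.088, "dx": -0.5588, "dy": 0.4725, "turn": 0.1019}, {"finger_gap": 0.088, "dx": -0.5588, "dy": 0.4725, "turn": 0.1019}, {"finger_gap": 0.088, "dx": -0.5588, "dy": 0.4725, "turn": 0.1019}, {"finger_gap": 0.088, "dx": -0.5588, "dy": 0.4725, "turn": 0.1019}, {"finger_gap": 0.088, "dx": -0.5588, "dy": 0.4725, "turn": 0.1019}, {"finger_gap": 0.088, "dx": -0.5588, "dy": 0.4725, "turn": 0.1019}, {"finger_gap": 0.088, "dx": -0.5588, "dy": 0.4725, "turn": 0.1019}, {"finger_gap": 0.088, "dx": -0.5588, "dy": 0.4725, "turn": 0.1019}, {"finger_gap": 0.088, "dx": -0.5588, "dy": 0.4725, "turn": 0.1019}, {"finger_gap": 0.088, "dx": -0.5588, "dy": 0.4725, "turn": 0.1019}, {"finger_gap": 0.088, "dx": -0.5588, "dy": 0.4725, "turn": 0.1019}, {"finger_gap": 0.088, "dx": -0.5588, "dy": 0.4725, "turn": 0.1019}, {"finger_gap": 0.088, "dx": -0.5588, "dy": 0.4725, "turn": 0.1019}, {"finger_gap": 0.088, "dx": -0.5588, "dy": 0.4725, "turn": 0.1019}, {"finger_gap": 0.088, "dx": -0.5588, "dy": 0.4725, "turn": 0.1019}, {"finger_gap": 0.088, "dx": -0.5588, "dy": 0.4725, "dz": 0.025, "turn": 0.1019}, {"finger_gap": 0.088, "dx": -0.5588, "dy": 0.4725, "dz": 0.05, "turn": 0.1019}, {"finger_gap": 0.088, "dx": -0.5588, "dy": 0.4725, "dz": 0.05, "turn": 0.1019}]' | python3 nudge.py
python3 - <<'E'
from h import *
togo(W(0,-.1155,.0615))
s,R=st();f=arm.grab_frame("wrist");cv2.imwrite("pics/w1.png",f[...,::-1])
T=np.eye(4);T[:3,:3]=R.as_matrix();T[:3,3]=s["eef_pos"];np.save("T1.npy",T@arm.camera_params("wrist")["hand_eye"])
print(s["t"])
E
```

```text
t: 1.6
eef_pos: [0.5004, -0.1869, 0.1827]
ee_rot: [3.141, -0.006, 3.051]
force: [-1.3, -0.0, -0.6]
width: 0.0872
gripper_force: 0.0
local [-0.00216651 -0.11545639  0.1826983 ] shift tool [-0.00293132 -0.00014862  0.12118213] turn 0.0009560636786130061
1.6
```

View pics/w1.png

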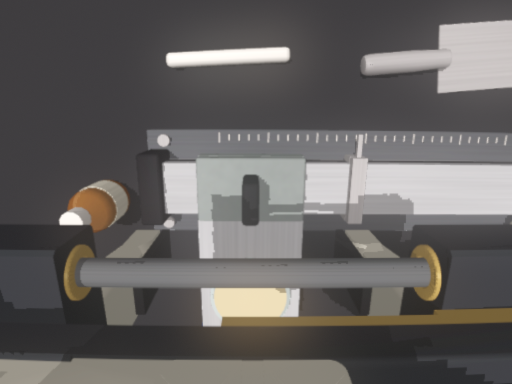

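The wrist view is aligned with the track: saddle edges at columns 197 and 305 (row 158), fin at 242–259, rider at 348–366.

```bash
python3 - <<'E'
from h import *
np.set_printoptions(precision=4,suppress=True)
T=np.load("T1.npy")
g=lambda uv,z:print([loc(p).round(4)[:2] for p in ray("wrist",uv,z,T)])
g([(197,156),(305,156),(198,220),(304,220)],.054)
g([(242,178),(259,178),(242,224),(259,224)],.096)
g([(348,158),(365,158),(348,222)],.05)
g([(166,162),(500,162),(166,213),(340,213)],.04)
togo(W(0,-.1155,.0615))
E
```

```text
[array([-0.0335, -0.1649]), array([-0.0337, -0.068 ]), array([ 0.0271, -0.1665]), array([ 0.0269, -0.0663])]
[array([-0.0222, -0.1233]), array([-0.0222, -0.1101]), array([ 0.0157, -0.1236]), array([ 0.0157, -0.1098])]
[array([-0.0315, -0.0278]), array([-0.0315, -0.0121]), array([ 0.0304, -0.023 ])]
[array([-0.0259, -0.1969]), array([-0.0273,  0.1253]), array([ 0.0248, -0.2004]), array([ 0.0245, -0.0285])]
local [-0.0013 -0.1161  0.1848] shift tool [-0.0019  0.0006  0.1232] turn 0.0009724415027623223
```

```bash
echo '[{"finger_gap": 0.088, "dz": 0.0375}, {"finger_gap": 0.088, "dz": 0.075}, {"finger_gap": 0.088, "dz": 0.1125}, {"finger_gap": 0.088, "dz": 0.1375}, {"finger_gap": 0.088, "dz": 0.1525}, {"finger_gap": 0.088, "dz": 0.1525}, {"finger_gap": 0.06, "dz": 0.1525}, {"finger_gap": 0.035, "dz": 0.1525}, {"finger_gap": 0.02, "dz": 0.1525}, {"finger_gap": 0.01, "dz": 0.1525}, {"finger_gap": 0.0, "dz": 0.1525}, {"finger_gap": 0.0, "dz": 0.1525}, {"finger_gap": 0.0, "dz": 0.1525}, {"finger_gap": 0.0, "dz": 0.1525}, {"finger_gap": 0.0, "dz": 0.1525}, {"finger_gap": 0.0, "dz": 0.1525}]' | python3 nudge.py 40; python3 -c "
from h import *
togo(W(0,-.1155,.0615))"
```

```text
t: 2.98
eef_pos: [0.5027, -0.1879, 0.0645]
ee_rot: [3.142, -0.0, 3.05]
force: [-1.1, -0.3, 0.2]
width: 0.0264
gripper_force: 0.0
local [ 0.00013763 -0.11622918  0.06452486] shift tool [0.00013661 0.0007293  0.00302488] turn 0.0008377768145129139
```

In the tool's units: 0.045 m / 0.8 = 0.0563, 0.042 m / 0.8 = 0.0525.

```bash
echo '[{"finger_gap": 0}, {"finger_gap": 0}, {"finger_gap": 0}, {"finger_gap": 0}, {"finger_gap": 0}, {"finger_gap": 0}]' | python3 nudge.py;echo '[{"finger_gap": 0, "dy": 0.0038}, {"finger_gap": 0, "dy": 0.0075}, {"finger_gap": 0, "dy": 0.0113}, {"finger_gap": 0, "dy": 0.015}, {"finger_gap": 0, "dy": 0.0188}, {"finger_gap": 0, "dy": 0.0225}, {"finger_gap": 0, "dy": 0.0263}, {"finger_gap": 0, "dy": 0.03}, {"finger_gap": 0, "dy": 0.0338}, {"finger_gap": 0, "dy": 0.0375}]' | python3 nudge.py; echo '[{"finger_gap": 0, "dy": 0.0038}, {"finger_gap": 0, "dy": 0.0075}, {"finger_gap": 0, "dy": 0.0113}, {"finger_gap": 0, "dy": 0.015}, {"finger_gap": 0, "dy": 0.0188}, {"finger_gap": 0, "dy": 0.0225}, {"finger_gap": 0, "dy": 0.0263}, {"finger_gap": 0, "dy": 0.03}, {"finger_gap": 0, "dy": 0.0338}, {"finger_gap": 0, "dy": 0.0375}, {"finger_gap": 0, "dy": 0.0413}, {"finger_gap": 0, "dy": 0.045}, {"finger_gap": 0, "dy": 0.0488}, {"finger_gap": 0, "dy": 0.0525}, {"finger_gap": 0, "dy": 0.0563}]' | python3 nudge.py
```

```text
t: 3.48
eef_pos: [0.5027, -0.1879, 0.0645]
ee_rot: [3.142, -0.0, 3.05]
force: [0.4, -1.1, -1.2]
width: 0.0136
gripper_force: 40.0
t: 4.32
eef_pos: [0.5056, -0.1577, 0.0645]
ee_rot: [3.142, 0.0, 3.05]
force: [2.4, -2.5, -4.2]
width: 0.014
gripper_force: 40.0
t: 5.57
eef_pos: [0.5099, -0.1129, 0.0645]
ee_rot: [-3.142, 0.001, 3.05]
force: [4.4, -4.1, -7.2]
width: 0.0137
gripper_force: 40.0
```

In the tool's units: 0.017 m / 0.8 = 0.0213, 0.015 m / 0.8 = 0.0188.

```bash
echo '[{"finger_gap": 0, "dx": -0.0004, "dy": 0.0038}, {"finger_gap": 0, "dx": -0.0008, "dy": 0.0075, "dz": 0.0004}, {"finger_gap": 0, "dx": -0.0013, "dy": 0.0113, "dz": 0.0006}, {"finger_gap": 0, "dx": -0.0013, "dy": 0.015, "dz": 0.0006}, {"finger_gap": 0, "dx": -0.0013, "dy": 0.0188, "dz": 0.0006}, {"finger_gap": 0, "dx": -0.0013, "dy": 0.0213, "dz": 0.0006}]' | python3 nudge.py; echo '[{"finger_gap": 0, "dy": 0.0025}, {"finger_gap": 0, "dy": 0.005}, {"finger_gap": 0, "dy": 0.0075}, {"finger_gap": 0, "dy": 0.01}]' | python3 nudge.py
```

```text
t: 6.07
eef_pos: [0.5115, -0.0962, 0.0645]
ee_rot: [-3.141, -0.001, 3.05]
force: [-1.9, -3.0, 5.5]
width: 0.0138
gripper_force: 40.0
t: 6.4
eef_pos: [0.5122, -0.0883, 0.0645]
ee_rot: [-3.141, -0.001, 3.05]
force: [-2.4, -1.8, 4.6]
width: 0.0137
gripper_force: 40.0
```

In the tool's units: 0.005 m / 0.8 = 0.0063, -0.0002 m / 0.8 = -0.0003.

```bash
echo '[{"finger_gap": 0, "dx": 0.0001, "dy": 0.0025, "dz": -0.0001}, {"finger_gap": 0, "dx": 0.0003, "dy": 0.005, "dz": -0.0003}, {"finger_gap": 0, "dx": 0.0003, "dy": 0.0063, "dz": -0.0003}]' | python3 nudge.py; echo '[{"finger_gap": 0, "dy": 0.0025}, {"finger_gap": 0, "dy": 0.005}, {"finger_gap": 0, "dy": 0.0063}]' | python3 nudge.py
```

```text
t: 6.65
eef_pos: [0.5127, -0.0834, 0.0645]
ee_rot: [-3.141, -0.0, 3.051]
force: [-2.2, -6.5, 4.8]
width: 0.0136
gripper_force: 40.0
t: 6.9
eef_pos: [0.5131, -0.0792, 0.0645]
ee_rot: [-3.14, -0.001, 3.051]
force: [-2.0, -11.8, 4.3]
width: 0.0138
gripper_force: 40.0
```

It tightens clearly, from about 3 N to 11.8 N. I hold it briefly, then draw back 20 mm.

In the tool's units: -0.0205 m / 0.8 = -0.0256, -0.0195 m / 0.8 = -0.0244.

```bash
echo '[{"finger_gap": 0}, {"finger_gap": 0}, {"finger_gap": 0}]' | python3 nudge.py; echo '[{"finger_gap": 0, "dy": -0.0025}, {"finger_gap": 0, "dy": -0.005}, {"finger_gap": 0, "dy": -0.0075}, {"finger_gap": 0, "dy": -0.01}, {"finger_gap": 0, "dy": -0.0125}, {"finger_gap": 0, "dy": -0.015}, {"finger_gap": 0, "dy": -0.0175}, {"finger_gap": 0, "dy": -0.02}, {"finger_gap": 0, "dy": -0.0225}, {"finger_gap": 0, "dy": -0.0244}, {"finger_gap": 0, "dy": -0.0256}, {"finger_gap": 0, "dy": -0.0256}, {"finger_gap": 0, "dy": -0.0256}]' | python3 nudge.py
```

```text
t: 7.15
eef_pos: [0.5131, -0.0791, 0.0645]
ee_rot: [-3.141, -0.001, 3.05]
force: [-2.0, -7.6, 6.0]
width: 0.0136
gripper_force: 40.0
t: 8.23
eef_pos: [0.5113, -0.0984, 0.0645]
ee_rot: [3.141, -0.0, 3.05]
force: [-3.7, 0.6, 6.6]
width: 0.0135
gripper_force: 40.0
```

In the tool's units: 0.0005 m / 0.8 = 0.0006, -0.0003 m / 0.8 = -0.0004.

```bash
echo '[{"finger_gap": 0, "dx": 0.0004, "dz": -0.0004}, {"finger_gap": 0, "dx": 0.0006, "dz": -0.0004}]' | python3 nudge.py; echo '[{"finger_gap": 0.02}, {"finger_gap": 0.03}, {"finger_gap": 0.04}, {"finger_gap": 0.045}, {"finger_gap": 0.045}, {"finger_gap": 0.045}, {"finger_gap": 0.045, "dz": -0.025}, {"finger_gap": 0.045, "dz": -0.0625}, {"finger_gap": 0.045, "dz": -0.1}, {"finger_gap": 0.045, "dz": -0.1375}, {"finger_gap": 0.045, "dz": -0.15}, {"finger_gap": 0.045, "dz": -0.15}, {"finger_gap": 0.045, "dz": -0.15}]' | python3 nudge.py
python3 - <<'E'
from h import *
s,R=st();f=arm.grab_frame("wrist");cv2.imwrite("pics/w2.png",f[...,::-1])
T=np.eye(4);T[:3,:3]=R.as_matrix();T[:3,3]=s["eef_pos"];np.save("T2.npy",T@arm.camera_params("wrist")["hand_eye"])
f=arm.grab_frame("top");cv2.imwrite("pics/top2.png",cv2.resize(f[175:275,190:400,::-1],None,fx=3.8,fy=3.8,interpolation=cv2.INTER_CUBIC))
E
```

```text
t: 8.4
eef_pos: [0.5113, -0.0984, 0.0645]
ee_rot: [3.141, 0.0, 3.05]
force: [0.5, 0.4, 1.2]
width: 0.0139
gripper_force: 40.0
t: 9.48
eef_pos: [0.5112, -0.0986, 0.1848]
ee_rot: [3.141, 0.001, 3.05]
force: [0.1, -0.0, -0.9]
width: 0.0451
gripper_force: 0.0
```

View pics/w2.png

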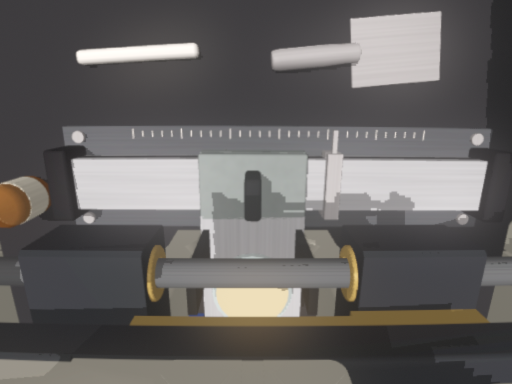

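View pics/top2.png

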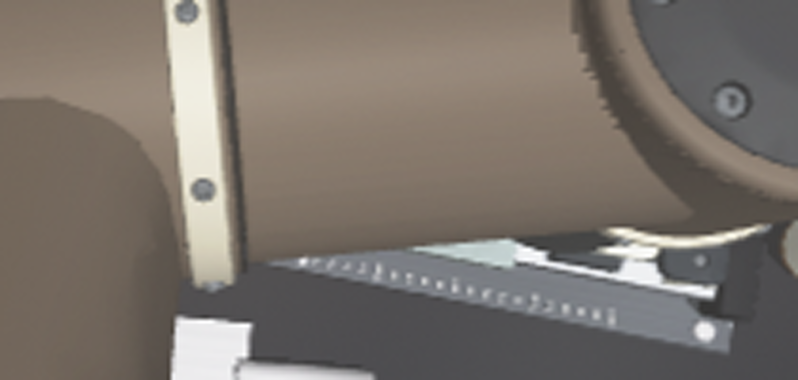

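The wrist view shows the saddle's front edge at column 306 and the rider at columns 325–341, with the fingers clear. The top view is blocked by the arm.

```bash
python3 - <<'E'
from h import *
T=np.load("T2.npy")
g=lambda uv,z:print([loc(p).round(4)[:2] for p in ray("wrist",uv,z,T)])
g([(198,154),(306,154),(198,217),(305,217)],.054)
g([(325,154),(341,154),(324,217),(339,217)],.05)
s=arm.get_state();print(s["t"],s["force"])
E
```

```text
[array([-0.0315, -0.0754]), array([-0.0317,  0.022 ]), array([ 0.0284, -0.0779]), array([0.0283, 0.0238])]
[array([-0.0312,  0.0401]), array([-0.0312,  0.0548]), array([0.0297, 0.0429]), array([0.0297, 0.0574])]
9.5833 [-0.88923774 -0.53736055 -0.45028576]
```

```bash
python3 -c "
from station import arm
print(arm.job_done())"
```

```text
the job is handed in; nothing more can be done
None
```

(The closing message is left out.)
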